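Stand the hot-air tool in its bench cup and fit the cone nozzle

ROBOT

A 6-joint arm with a two-finger parallel gripper is mounted at the origin on the work surface. World frame = base frame: x ahead of the robot, y to its left, z up, the work surface at z = 0. Lengths are in m, angles in rad, forces in N, time in s.
With the tool pointing down it reaches from about 0.35 to 0.975 m from the base axis. Payload 4.9 kg.
Tool frame: the origin (TCP) lies at the very end of the fingers, on their centre line; the grasp point (between the pads) lies robot.tcp_to_grasp behind it (robot.tcp_to_grasp is the distance from the TCP to the grasp point, in m); z points along the fingers, y is the direction in which the jaws open and shut (so a half turn about z gives the same grasp; the last joint's range is limited). The gripper opens to 85 mm and grips with 20 to 120 N. Pads are 22 mm wide; open, the fingers measure 114 mm over their backs; the gripper's body (76 mm by 85 mm) begins 54 mm behind the grasp point. The pads swing forward as they close: fully open they stand 13 mm farther back than shut.
Start: joints at [1.074, 0.053, 1.613, -0, 1.476, -0.119], TCP at [0.231, 0.581, 0.231] pointing down, gripper open.
Joint ranges: [-3.01, 3.01], [-1.01, 2.22], [0.06, 2.58], [-1.02, 4.17], [0.09, 2.62], [-3.14, 3.14]. Speed limits (rad/s): [2.57, 2.57, 3.14, 3.14, 3.14, 3.14].

INTERFACE

Orientations are given as a unit quaternion [x, y, z, w].
In Python, from station import readout, imaging, robot, finder gives the robot as it stands.
- The arm moves only by the tool drive_tool, never from a script. Its argument "moves" is a list that holds one entry, the list of rows, each a list of 5 numbers: the finger opening in mm, from 0 to 85.4, then the shift along the world's x, y, z in mm, then the turn about the world's z in degrees. A call has 1 to 10 rows; each row shifts and turns the commanded pose from where the row before left it; what a row does not reach is not made up. A row lasts 1/12 s, in which the tool goes at most 41.7 mm and 7.16 degrees, less where a joint would pass 70% of its speed; a pose out of reach is approached as far as the arm can. A call with a gripper value outside its range is refused whole. The fingers move at their own pace and stop on an object; "newtons" is the grip in N (left out, the last holds). Time passes only in rows, so rows that do not move let the fingers close. It gives the time, the measured TCP pose, the force and the opening at its end, in the units of the state.
- readout.get_state(): the state, without advancing time (a new reading comes with each control period).
- imaging.camera(name): name is "side" or "top"; returns a dict with "img" (384x512x3 uint8, red, green, blue), "depth" (384x512 float32, m along the optical axis (not along the pixel's ray), 0 where there is no reading), "fovy" (degrees; the focal length in pixels is half the picture's height over the tangent of half this angle, whatever the lens; pixels are square), "cx", "cy" (the principal point, pixels), "k1" (the pictures are not rectified: a ray, as slopes to the right and down, at radius r is drawn at 1 + k1 r^2 times it, then the intrinsics apply), "rvec" (rotation vector, rad) and "tvec" (3), from world to camera coordinates, as OpenCV has them. Camera axes: x right, y down, z forward; pixel columns grow to the right and rows downward; lengths in m; the calibration is good to about 2 mm. A picture is of the moment at which its call begins.
- robot.hand_in(): hands the job in, once; it reports no verdict.
Trained networks look in the newest picture that a camera, given by its name, has taken for a name from the list of things; names that differ only in an ending like _2 or _b are one class to them, and where a whole thing is asked for, a point or a joint stands for the part that bears it (a point fixed in the world has none). Each returns a list of dicts, best first, with "conf" (0 to 1); they miss things now and then, are a little off and sometimes report something else, mostly with a low value. They report only what shows in the picture. A call takes as long as a camera call. They do not tell look-alikes from the thing itself.
- finder.spot_in(camera, name): "rect" ([centre column, centre row, width, height] in pixels, round what is visible of it).
- finder.silhouettes(camera, name): "mask" (384x512 bool, what is visible of it) and "rect" ([centre column, centre row, width, height] in pixels, round what is visible of it).
The state is a dict: "time_s": time; "joint_positions": joint angles; "dq": joint speeds; "joint_efforts": joint torques, N m; "position": TCP position; "orientation": TCP orientation; "ft_force": force on the tool from outside, world axes, zero at the start; "wrist_torque": the same for the moment, N m; "grip_width": finger opening in m.
Only numpy, scipy, OpenCV 4.12 (cv2) and the standard library are available. Lean on these libraries where they do the work, as an engineer would, in place of code of your own. Each camera call takes 0.05 s, during which the arm holds its last target. There are 200 camera calls.

TASK

Stand the cordless hot-air tool upright in the square cup of the bench stand, all the way down, and let go of it. Then put the round cone nozzle with the knurled collar over the tool's barrel, turn it until its hidden keyways drop over the barrel's pins, and push it fully home against the tool. Finish while still holding the nozzle firmly pressed down, so that I can tighten its grub screw; do not knock the tool over, and leave the fishtail nozzle, iron, crayon tin and wax block where they are.

Things in the scene. Friction and masses are not known exactly. Their poses are not given: they have to be found in the camera images.
- tool_mid (a point): Cordless hot-air tool, plastic with a steel barrel on top, 150 mm tall, 0.42 kg, standing on its foot. Point on its axis, 75 mm up; z up the tool, x and y square to the foot's sides. From below: square foot 46 x 46 mm, 0 to 55 mm; round grip 42 mm across to 119 mm (take it 105 mm up); round seat flange 46 mm across to 124 mm; barrel to 150 mm. The foot fits the cup any of four ways round.
- tool_seat (a point): Centre of the seat flange's top face on the tool, at the foot of the barrel, 49 mm above tool_mid, same axes. The steel barrel is 30 mm across and rises 26 mm above this point, mouth chamfered 2.5 mm. Three equal pins, 4 mm wide, 4 mm high, stand out 4 mm from it, 120 degrees apart, one along +x; their tops are 16 mm above this point.
- stand_in (a point): Bench stand screwed to the table: square aluminium cup on a dark plate 90 x 90 x 8 mm. Point at the centre of the cup's floor, 8 mm above the table; x and y square to its walls, z up. The cup is 48.6 mm square inside, 42 mm deep, walls 3 mm, lips flared out above that; its top is about 57 mm above the table. The tool stands on this floor and then cannot turn more than a few degrees.
- nozzle_mid (a point): Cone nozzle, steel, 56 mm high, 90 g, mouth down on the table. Point on its axis, 28 mm above its rim; z up; x and y say nothing of the keyways. The lowest 30 mm is the knurled collar, 50 mm across (grip it 22 mm above the rim); above, a cone narrows to 20 mm. Bore 32.4 mm, 28 mm deep, with three equal keyways 9 mm wide, 120 degrees apart, full depth, unseen from outside, facing unknown.
- nozzle_rim (a point): Centre of the nozzle's rim, 28 mm below nozzle_mid on its axis. With keyways out of line the rim rests on the pins' tops, 16 mm above tool_seat. Turned either way under a push of a few newtons (120 degrees at most), the keyways come within about 7 degrees (less if off-centre) of the pins and the nozzle drops over them. Fully home, the rim sits on the flange and this point meets tool_seat.
- fishtail_mid (a point): Bystander: fishtail nozzle, smooth round sleeve 40 mm across below, flat slot-shaped outlet 64 mm wide above, 58 mm high, steel. Point on its axis, 28 mm above the table. Leave alone.
- iron_mid (a point): Bystander: small blue painting iron lying flat, 110 x 70 mm, 81 mm high. Point 40 mm above its sole. Leave alone.
- tin_mid (a point): Bystander: round metal tin 72 mm across, 85 mm high, packed with crayons standing to about 116 mm. Point on its axis, 50 mm above its underside. Leave alone.
- wax_mid (a point): Bystander: block of red wax 55 x 35 x 20 mm. Point at its centre. Leave alone.
Mind the look-alikes: they are no part of the job. Of the things that look like the part that bears tool_mid, the smaller one is meant.

How it is judged:
By the outcome, as a careful person would: the job done as asked, in the order asked, and still so for the second after the job is handed in, while the arm keeps its last pose, push and grip.
It also fails if it takes over 64 s, if anything falls off the work surface, if the arm or the gripper's body presses on something with over 40 N, if the wrist force passes 120 N, or if a joint passes its speed limit or range.

## Working session

There is one attempt and no reset: what is moved stays moved. The work goes in short steps, Python scripts to look and compute and a tool call to move; the robot and the scene stay as the last step left them, time stands still between calls to the robot, and variables do not carry over. Pictures are saved under pics/ and viewed, about 8 in all and at most 12, crops included, and the job is handed in when it is done.

Besides the shell and the picture viewer there is one more tool, called after "Emit:" as name(argument=value, ...), one argument or row to a line, values as JSON. drive_tool: Moves the arm, as the interface text tells. Its arguments: {"type":"object","properties":{"moves":{"type":"array","items":{"type":"array","items":{"type":"array","items":{"type":"number"}}}},"newtons":{"type":"number"}},"required":["moves"]}

```bash
ls; mkdir -p pics
cat > h.py <<'E'
import numpy as np, cv2
from station import readout, imaging, robot, finder
def K(c):
    f=192/np.tan(np.radians(c["fovy"])/2); return np.array([[f,0,c["cx"]],[0,f,c["cy"]],[0,0,1.]])
D=lambda c: np.array([c["k1"],0,0,0,0.])
def world(c,uv,depth=None,z=None):
    "pixels Nx2 -> world, by depth along axis or plane z"
    uv=np.asarray(uv,float).reshape(-1,2)
    r=cv2.undistortPoints(uv[:,None],K(c),D(c))[:,0]; r=np.c_[r,np.ones(len(r))]
    R=cv2.Rodrigues(np.asarray(c["rvec"],float))[0]; t=np.asarray(c["tvec"],float).ravel()
    o=-R.T@t; d=r@R
    s=(z-o[2])/d[:,2] if z is not None else np.asarray(depth)
    return o+d*np.asarray(s).reshape(-1,1)
def cloud(c,mask=None):
    m=c["depth"]>0
    if mask is not None: m&=mask
    v,u=np.nonzero(m); return world(c,np.c_[u,v],c["depth"][v,u])
def save(c,name,crop=None,k=1):
    im=c["img"][...,::-1]
    if crop: im=im[crop[1]:crop[3],crop[0]:crop[2]]
    cv2.imwrite("pics/"+name,cv2.resize(im,None,fx=k,fy=k,interpolation=cv2.INTER_CUBIC))
E
python3 - <<'E'
from h import *
print(readout.get_state(), robot.tcp_to_grasp)
ims=[]
for n in ("top","side"):
    c=imaging.camera(n); ims.append(c["img"]); save(c,n+"0.png",k=1.5)
    print(n,K(c)[0,0],-cv2.Rodrigues(c["rvec"])[0].T@np.array(c["tvec"]).ravel())
    for t in ("tool_mid","stand_in","nozzle_mid","fishtail_mid","iron_mid","tin_mid","wax_mid"):
        for d in finder.silhouettes(n,t):
            p=cloud(c,d["mask"]); 
            print(t,round(d["conf"],2),np.round(d["rect"]),np.round(np.median(p,0),3),np.round(np.percentile(p,98,axis=0),3)) if len(p) else print(t,d["conf"],d["rect"])
E
```

```text
pics
{'time_s': 0.0, 'joint_positions': array([ 1.07397072e+00,  5.33510482e-02,  1.61429175e+00, -1.24956906e-05,
        1.47596576e+00, -1.19008221e-01]), 'dq': array([ 2.86844425e-04, -4.70179845e-05, -4.45633537e-04, -2.89922599e-04,
       -4.66683537e-04,  8.98298185e-04]), 'joint_efforts': array([-5.91142343e-04, -3.93694675e+01, -3.70169413e+01, -2.18450882e-04,
        7.23719801e-03, -6.92221278e-06]), 'position': array([0.23027133, 0.58037429, 0.23006795]), 'orientation': array([ 1.87786434e-01,  9.82209366e-01, -9.62431731e-04, -2.99558168e-04]), 'ft_force': array([ 0.06778806, -0.77121446,  1.22807228]), 'wrist_torque': array([-0.01592067,  0.01724277,  0.03473703]), 'grip_width': 0.08553191918803972} 0.0187
top 376.1003286821988 [0.44816076 0.07593223 1.05604151]
tool_mid 0.97 [376. 216.  36.  28.] [ 0.489 -0.258  0.102] [ 0.519 -0.24   0.153]
tool_mid 0.97 [412. 255.  52.  34.] [ 0.393 -0.319  0.154] [ 0.423 -0.302  0.216]
stand_in 0.7 [280. 208.  38.  37.] [ 0.514 -0.019  0.01 ] [0.561 0.023 0.06 ]
fishtail_mid 0.73 [193. 214.  13.  24.] [0.487 0.22  0.052] [0.511 0.
[... 328 characters left out ...]

side 375.38872505075346 [ 0.29500187 -0.7093959   0.75028843]
tool_mid 0.9 [266. 303.  26.  62.] [ 0.483 -0.287  0.084] [ 0.516 -0.264  0.152]
tool_mid 0.71 [229. 336.  43.  87.] [ 0.385 -0.364  0.14 ] [ 0.418 -0.328  0.215]
stand_in 0.79 [238. 238.  32.  33.] [ 0.516 -0.039  0.014] [0.564 0.041 0.058]
nozzle_mid 0.62 [258. 180.  18.  19.] [0.656 0.174 0.031] [0.681 0.197 0.057]
fishtail_mid 0.65 [202. 187.  18.  21.] [0.489 0.208 0.038] [0.515 0.29  0.059]
iron_mid 0.76 [362. 279.  49.  45.] [ 0.738 -0.286  0.036] [ 0.79  -0.253  0.08 ]
tin_mid 0.56 [218. 144.  22.  34.] [0.595 0.396 0.062] [0.635 0.458 0.111]
wax_mid 0.78 [310. 233.  21.  20.] [ 0.714 -0.086  0.021] [ 0.743 -0.057  0.025]
```

View pics/top0.png

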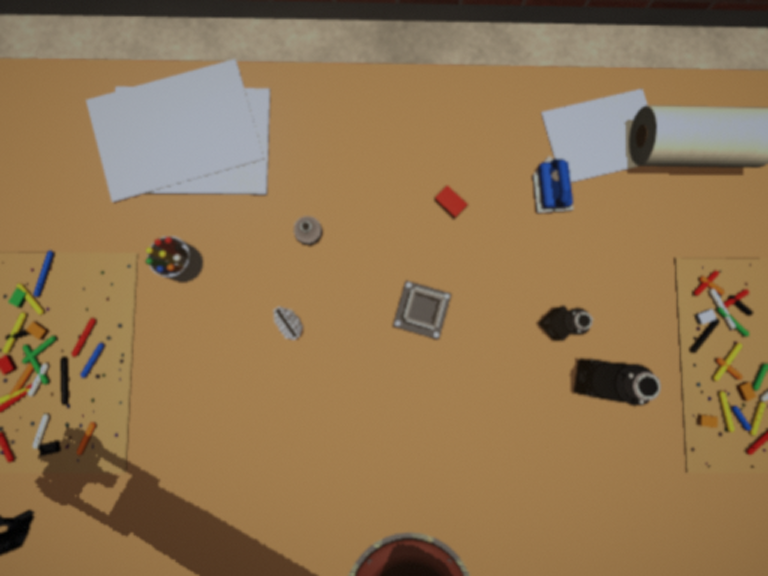

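View pics/side0.png

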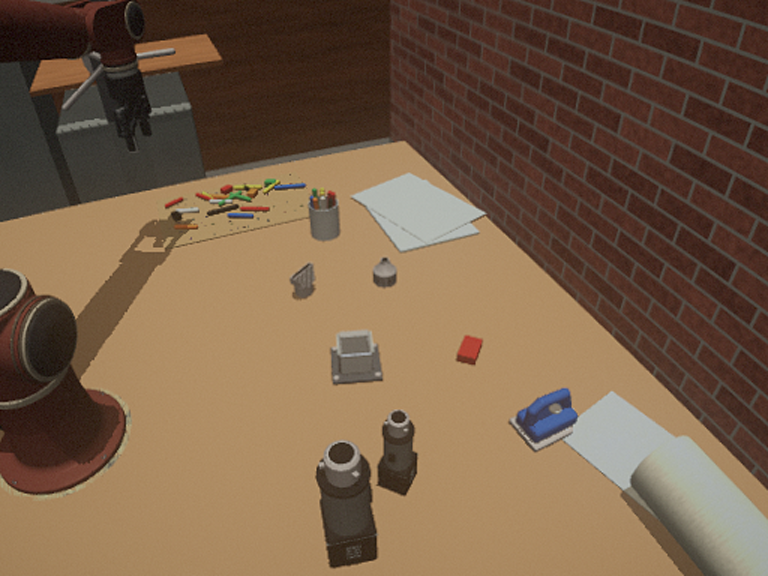

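Look-alike hot-air tools, in 512-px image columns/rows: the small one is at top (376,216) / side (266,303), with its top at about 0.152 m. The large one is at top (412,255) / side (229,336), with its top at about 0.215 m. The 150 mm one fits the description. I'll confirm it in a crop, and measure it there too.

Run:
```python
from h import *
C={n:imaging.camera(n) for n in("top","side")}
t=C["top"]["img"][185:285,340:445,::-1]; s=C["side"]["img"][260:390,190:300,::-1]; st=C["top"]["img"][180:235,255:310,::-1]
r=lambda a:cv2.resize(a,(390,int(a.shape[0]*390/a.shape[1])),interpolation=cv2.INTER_CUBIC)[:460]
a=[r(t),r(s)]; H=max(x.shape[0] for x in a); cv2.imwrite("pics/tools.png",np.hstack([cv2.copyMakeBorder(x,0,H-x.shape[0],0,0,0) for x in a]))
def circ(p):
    A=np.c_[2*p,np.ones(len(p))]; x=np.linalg.lstsq(A,(p**2).sum(1),rcond=None)[0]
    return x[:2],np.sqrt(x[2]+x[:2]@x[:2])
for n,c in C.items():
    P=cloud(c)
    def near(x,y,r,z0,z1): return P[(np.hypot(P[:,0]-x,P[:,1]-y)<r)&(P[:,2]>z0)&(P[:,2]<z1)]
    for nm,x,y,zs in (("tool",.487,-.28,[(.004,.05),(.06,.112),(.12,.128),(.128,.146),(.147,.156)]),("noz",.656,.185,[(.003,.03),(.03,.05),(.052,.06)])):
        for z0,z1 in zs:
            p=near(x,y,.05,z0,z1)
            if len(p)>8: print(n,nm,z0,z1,len(p),np.round(p.mean(0),4),"circ",*np.round(circ(p[:,:2]),4),"rect",cv2.minAreaRect(p[:,:2].astype(np.float32)*1000))
    for z0,z1 in ((.004,.012),(.045,.065)):
        p=near(.52,-.02,.08,z0,z1); print(n,"stand",z0,len(p),np.round(np.median(p[:,2]),4),cv2.minAreaRect(p[:,:2].astype(np.float32)*1000))
```

```text
Traceback (most recent call last):
ValueError: setting an array element with a sequence. The requested array has an inhomogeneous shape after 1 dimensions. The detected shape was (2,) + inhomogeneous part.
```

View pics/tools.png

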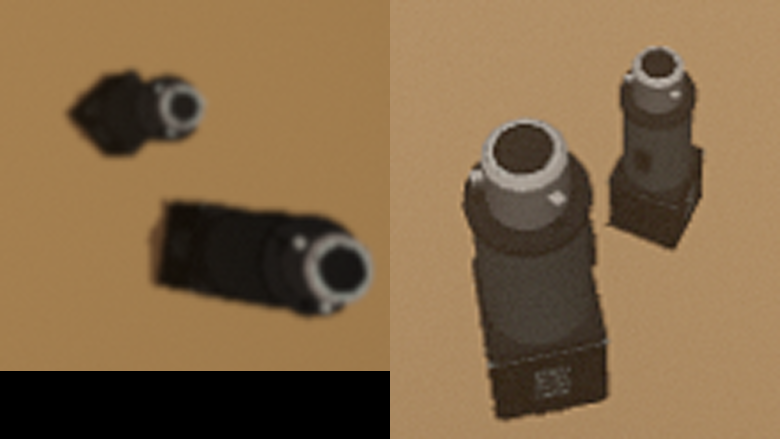

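The crop confirms it: the slimmer, shorter tool (right panel at about (655,140), left panel at about (140,112)) is the one meant, and its foot is turned roughly 45° in the picture. Next I'll fit silhouettes for precise poses.

```bash
cat > fit.py <<'E'
from h import *
from scipy.optimize import minimize
a=np.linspace(0,2*np.pi,32,endpoint=False)
cyl=lambda r0,r1,z0,z1: np.r_[np.c_[r0*np.cos(a),r0*np.sin(a),0*a+z0],np.c_[r1*np.cos(a),r1*np.sin(a),0*a+z1]]
box=lambda w,z0,z1: np.array([[x*w/2,y*w/2,z] for x in(-1,1) for y in(-1,1) for z in(z0,z1)])
TOOL=[box(.046,0,.055),cyl(.021,.021,.055,.119),cyl(.023,.023,.119,.124),cyl(.015,.015,.124,.15)]
NOZ=[cyl(.025,.025,0,.03),cyl(.025,.010,.03,.056)]
STAND=[box(.09,0,.008),box(.0546,.008,.05),np.r_[box(.0546,.05,.05),box(.062,.057,.057)]]
FISH=[cyl(.02,.02,0,.03)]
def render(c,parts,x,y,z,yaw,S=4):
    im=np.zeros((384*S,512*S),np.uint8); R=cv2.Rodrigues(np.array([0,0,yaw]))[0]
    for p in parts:
        q=cv2.projectPoints(p@R.T+[x,y,z],np.array(c["rvec"],float),np.array(c["tvec"],float),K(c),D(c))[0][:,0]
        h=cv2.convexHull(((q+.5)*S).astype(np.float32)); cv2.fillConvexPoly(im,np.round(h*16).astype(np.int32),255,shift=4)
    return cv2.resize(im,(512,384),interpolation=cv2.INTER_AREA)/255.
def zmask(c,x,y,r,zmin):
    v,u=np.mgrid[:384,:512]; P=world(c,np.c_[u.ravel(),v.ravel()],c["depth"].ravel()).reshape(384,512,3)
    return (c["depth"]>0)&(P[...,2]>zmin)&(np.hypot(P[...,0]-x,P[...,1]-y)<r)
def fit(cams,masks,parts,z,x0,yaws):
    def cost(p):
        return sum(np.abs(render(c,parts,p[0],p[1],z,p[2])-m).sum()/m.sum() for c,m in zip(cams,masks))
    best=min((minimize(cost,[x0[0],x0[1],w],method="Nelder-Mead",options=dict(initial_simplex=[[x0[0],x0[1],w],[x0[0]+.006,x0[1],w],[x0[0],x0[1]+.006,w],[x0[0],x0[1],w+.25]],xatol=1e-4,fatol=1e-4)) for w in yaws),key=lambda r:r.fun)
    return best.x,best.fun
E
python3 - <<'E'
from fit import *
C=[imaging.camera(n) for n in("top","side")]
for nm,parts,x0,r,zm,ya in (("tool",TOOL,(.487,-.275),.045,.006,(0,.5,1.)),("stand",STAND,(.52,-.015),.08,.004,(0,.5,1.)),("noz",NOZ,(.656,.185),.045,.004,(0,))):
    M=[zmask(c,*x0,r,zm) for c in C]
    for cs,ms,l in ((C,M,"both"),(C[:1],M[:1],"top"),(C[1:],M[1:],"side")):
        x,f=fit(cs,ms,parts,0,x0,ya); print(nm,l,np.round(x[:2],4),np.degrees(x[2])%90,round(f,3))
for c in C:
    p=cloud(c,zmask(c,.515,-.015,.08,.046)); print("rim",np.median(p[:,2]),cv2.minAreaRect(p[:,:2].astype(np.float32)*1000))
E
```

```text
tool both [ 0.4906 -0.2705] 44.48586682012991 0.161
tool top [ 0.4902 -0.27  ] 42.85205967793118 0.07
tool side [ 0.4904 -0.2715] 47.96180065193975 0.083
stand both [ 0.5168 -0.0209] 74.1135767270915 0.209
stand top [ 0.5158 -0.0206] 73.70113374213847 0.09
stand side [ 0.518  -0.0206] 74.04548366753171 0.101
noz both [0.6631 0.1937] 59.93013829032878 0.283
noz top [0.6624 0.1936] 66.55864273708778 0.13
noz side [0.6635 0.1907] 73.53773166947443 0.127
rim 0.05681789252956393 ((515.4810180664062, -21.01076889038086), (62.89324188232422, 63.391693115234375), 73.94184112548828)
rim 0.054193365069366006 ((516.7894287109375, -24.194232940673828), (64.13064575195312, 63.009437561035156), 74.61863708496094)
```

Emit:
drive_tool(
  moves=[
    [[85, 25, -30, 5, -6], [85, 25, -30, 5, -6], [85, 25, -30, 5, -6], [85, 25, -30, 5, -6], [85, 25, -30, 5, -6], [85, 25, -30, 5, -6], [85, 25, -30, 5, -6], [85, 25, -30, 5, -6], [85, 25, -30, 5, -6], [85, 25, -30, 5, -6]],
  ],
)

```text
time_s: 1.83
position: [0.4815, 0.2792, 0.2818]
orientation: [0.656, 0.755, 0.0, 0.0]
ft_force: [-0.1, 0.6, 0.5]
grip_width: 0.0851
```

Emit:
drive_tool(
  moves=[
    [[85, 0, -38, 0, -6.5], [85, 0, -38, 0, -6.5], [85, 0, -38, 0, -6.5], [85, 0, -38, 0, -6.5], [85, 0, -38, 0, -6.5], [85, 0, -38, 0, -6.5], [85, 0, -38, 0, -6.5], [85, 0, -38, 0, -6.5], [85, 0, -38, 0, -6.5], [85, 0, -38, 0, -6.5]],
  ],
)

```text
time_s: 2.67
position: [0.4802, -0.1009, 0.2817]
orientation: [0.959, 0.284, 0.0, 0.0]
ft_force: [0.7, -0.4, 0.5]
grip_width: 0.085
```

Emit:
drive_tool(
  moves=[
    [[85, 2, -35, 0, 0], [85, 2, -35, 0, 0], [85, 2, -35, 0, 0], [85, 2, -35, 0, 0], [85, 0, -20, 0, 0], [85, 0, 0, 0, 0], [85, 0, 0, 0, 0]],
  ],
)

```text
time_s: 3.25
position: [0.4883, -0.2598, 0.281]
orientation: [0.958, 0.286, -0.0, -0.0]
ft_force: [0.1, 0.9, 0.1]
grip_width: 0.085
```

Emit:
drive_tool(
  moves=[
    [[85, 2, -11, -15, 0], [85, 0, 0, -30, 0], [85, 0, 0, -30, 0], [85, 0, 0, -30, 0], [85, 0, 0, -30, 0], [85, 0, 0, -30, 0], [85, 0, 0, -20, 0], [85, 0, 0, -10, 0], [85, 0, 0, 0, 0], [85, 0, 0, 0, 0]],
  ],
)

```text
time_s: 4.08
position: [0.491, -0.2696, 0.087]
orientation: [0.958, 0.287, 0.0, 0.0]
ft_force: [-0.9, -0.1, 0.7]
grip_width: 0.0849
```

Run:
```python
from h import *
C=[imaging.camera(n)["img"][...,::-1] for n in("top","side")]
r=lambda a:cv2.resize(a,(390,450),interpolation=cv2.INTER_CUBIC)
cv2.imwrite("pics/g1.png",np.hstack([r(C[0][150:300,320:450]),r(C[1][230:380,190:320])]))
print(readout.get_state()["ft_force"])
```

```text
[ 0.77470116 -0.3652436   1.17397499]
```

View pics/g1.png

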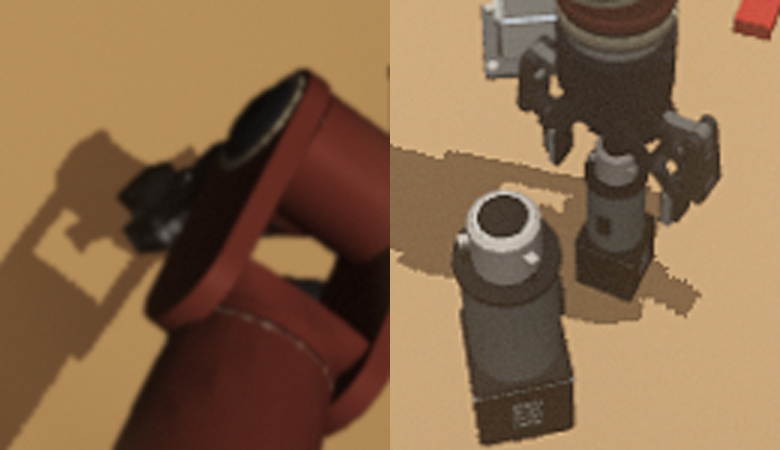

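The fingers straddle the small tool, clear of the large one. I'll close and lift.

Emit:
drive_tool(
  moves=[
    [[60, 0, 0, 0, 0], [55, 0, 0, 0, 0], [48, 0, 0, 0, 0], [44, 0, 0, 0, 0], [38, 0, 0, 0, 0], [38, 0, 0, 0, 0], [38, 0, 0, 0, 0], [36, 0, 0, 0, 0], [36, 0, 0, 0, 0], [36, 0, 0, 0, 0]],
  ],
  newtons=60,
)

```text
time_s: 5.02
position: [0.4913, -0.2707, 0.0877]
orientation: [0.958, 0.287, 0.001, 0.001]
ft_force: [-0.7, 0.1, 6.0]
grip_width: 0.0432
```

Emit:
drive_tool(
  moves=[
    [[36, 0, 0, 0, 0], [20, 0, 0, 8, 0], [20, 0, 0, 20, 0], [20, 0, 0, 25, 0], [20, 0, 0, 25, 0], [20, 0, 0, 22, 0], [20, 0, 0, 10, 0], [20, 0, 0, 0, 0]],
  ],
)

```text
time_s: 5.68
position: [0.4913, -0.2706, 0.1983]
orientation: [0.958, 0.287, 0.001, 0.001]
ft_force: [0.4, 0.2, -4.9]
grip_width: 0.0431
```

Emit:
drive_tool(
  moves=[
    [[20, 3, 20, 0, 2], [20, 3, 30, 0, 4], [20, 3, 32, 0, 4], [20, 3, 32, 0, 4], [20, 3, 32, 0, 4], [20, 3, 32, 0, 4], [20, 3, 30, 0, 4], [20, 4, 26, 0, 3], [20, 0, 16, 0, 0.5], [20, 0, 0, 0, 0]],
  ],
)

```text
time_s: 6.52
position: [0.5138, -0.0166, 0.193]
orientation: [0.852, 0.523, -0.001, -0.003]
ft_force: [-0.0, -0.3, -5.4]
grip_width: 0.0436
```

```bash
cat > chk.py <<'E'
from fit import *
s=readout.get_state(); p=s["position"]; print(p,s["orientation"],s["ft_force"])
zb=p[2]-.0877
C=[imaging.camera(n) for n in("top","side")]; c=C[1]
save(c,"__s.png",(180,120,330,260),4)
v,u=np.mgrid[:384,:512]; P=world(c,np.c_[u.ravel(),v.ravel()],c["depth"].ravel()).reshape(384,512,3)
m=(c["depth"]>0)&(np.hypot(P[...,0]-p[0],P[...,1]-p[1])<.06)&(P[...,2]>zb-.015)&(P[...,2]<zb+.05)
q=P[m]; print("foot pts",len(q),q.min(0),q.max(0))
# foot fit: foot below gripper, compare only rows where z of foot
reg=np.zeros((384,512),bool)
part=[box(.046,0,.055)]
def cost(x):
    r=render(c,part,x[0],x[1],zb+x[3],x[2]); 
    return np.abs(r-m0)[roi].sum()
rr=render(c,[box(.046,0,.055)],p[0],p[1],zb,np.radians(74))
ys,xs=np.nonzero(rr>.5); 
roi=np.zeros((384,512),bool); roi[(ys.min()+ys.max())//2-3:ys.max()+8,xs.min()-10:xs.max()+10]=True
m0=(c["depth"]>0)&(np.hypot(P[...,0]-p[0],P[...,1]-p[1])<.06)&(P[...,2]>zb-.012)
b=min((minimize(cost,[p[0],p[1],np.radians(w),0],method="Nelder-Mead",options=dict(initial_simplex=np.array([p[0],p[1],np.radians(w),0])+np.r_[np.zeros((1,4)),np.diag([.006,.006,.2,.006])],maxiter=600)) for w in(54,74,94)),key=lambda r:r.fun)
print("foot at",b.x[:2],np.degrees(b.x[2])%90,"dz",b.x[3],"cost",b.fun,roi.sum())
E
python3 chk.py; mv pics/__s.png pics/s2.png
```

```text
[ 0.51377026 -0.01664769  0.19299869] [ 0.85226026  0.52310937 -0.0014387  -0.0026391 ] [-0.03106303 -0.26845091 -5.36376498]
foot pts 263 [ 0.48657387 -0.05196     0.10543627] [ 0.5297308  -0.03256235  0.15528928]
foot at [ 0.52044704 -0.00490977] 68.84284389868408 dz -0.01196636651163165 cost 10.513725490196078 1040
```

View pics/s2.png

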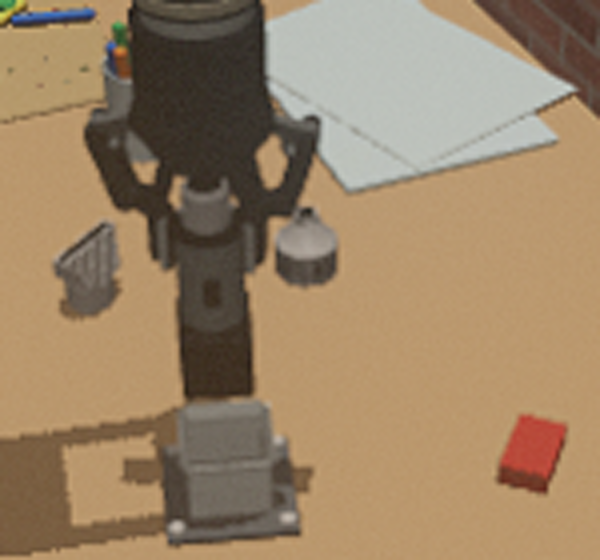

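```bash
cat >> chk.py <<'E'
for w in (64,74,84):
    b=minimize(lambda x:cost([*x,0]),[p[0],p[1],np.radians(w)],method="Nelder-Mead",options=dict(initial_simplex=np.array([p[0],p[1],np.radians(w)])+np.r_[np.zeros((1,3)),np.diag([.005,.005,.15])]))
    print("dz=0:",b.x[:2],np.degrees(b.x[2])%90,b.fun)
q=P[m&(P[...,2]<zb+.045)&(P[...,2]>zb+.005)]
q=q[:,:2]; l=cv2.fitLine(q.astype(np.float32),cv2.DIST_HUBER,0,.01,.01).ravel(); print("face dir",np.degrees(np.arctan2(l[1],l[0]))%90,"through",l[2:],"perp spread",np.std((q-l[2:])@[-l[1],l[0]]), "along",np.ptp((q-l[2:])@l[:2]))
E
python3 chk.py
```

```text
[ 0.51411285 -0.01962131  0.19368026] [ 0.85296663  0.52196072 -0.00193118 -0.00109398] [-0.49982746 -1.53164442 -4.86433342]
foot pts 265 [ 0.48684448 -0.05315711  0.10728511] [ 0.53095265 -0.0346966   0.15589925]
foot at [ 0.51906876 -0.0060528 ] 74.62055628267503 dz -0.012487285066139168 cost 13.776470588235293 1040
dz=0: [ 0.51511446 -0.01921482] 73.5433418580576 15.705882352941178
dz=0: [ 0.51523815 -0.01942581] 73.1271450690675 15.65098039215686
dz=0: [ 0.51512953 -0.01899846] 74.10517345265743 15.847058823529412
face dir 72.61034 through [ 0.50797653 -0.04473326] perp spread 0.0012330732433658452 along 0.04594638508762348
```

Emit:
drive_tool(
  moves=[
    [[20, 2, -1.3, 0, 0.5], [20, 0, 0, -20, 0], [20, 0, 0, -15, 0], [20, 0, 0, -10, 0], [20, 0, 0, -8, 0], [20, 0, 0, -6, 0], [20, 0, 0, 0, 0], [20, 0, 0, 0, 0]],
  ],
)

```text
time_s: 7.38
position: [0.5172, -0.0214, 0.1371]
orientation: [0.851, 0.525, -0.0, -0.001]
ft_force: [-1.3, 1.1, -5.9]
grip_width: 0.0433
```

Emit:
drive_tool(
  moves=[
    [[20, 0, 0, -4, 0], [20, 0, 0, -4, 0], [20, 0, 0, -4, 0], [20, 0, 0, 0, 0]],
  ],
)

```text
time_s: 7.72
position: [0.5171, -0.0213, 0.1243]
orientation: [0.851, 0.525, -0.0, -0.0]
ft_force: [-1.4, 0.6, -7.0]
grip_width: 0.0437
```

Emit:
drive_tool(
  moves=[
    [[20, 0, 0, -5, 0], [20, 0, 0, -5, 0], [20, 0, 0, -5, 0], [20, 0, 0, -5, 0], [20, 0, 0, -4, 0], [20, 0, 0, 0, 0], [20, 0, 0, 0, 0]],
  ],
)

```text
time_s: 8.3
position: [0.5172, -0.0213, 0.1004]
orientation: [0.851, 0.525, -0.0, -0.0]
ft_force: [-1.6, 1.0, -6.1]
grip_width: 0.0439
```

Emit:
drive_tool(
  moves=[
    [[20, 0, 0, -2, 0], [20, 0, 0, -2, 0], [20, 0, 0, -1, 0], [20, 0, 0, -1, 0], [20, 0, 0, 0, 0], [20, 0, 0, 0, 0]],
  ],
)

```text
time_s: 8.8
position: [0.5178, -0.0214, 0.0958]
orientation: [0.851, 0.525, 0.0, 0.0]
ft_force: [-4.2, 0.4, 0.5]
grip_width: 0.0434
```

Emit:
drive_tool(
  moves=[
    [[20, 0, 0, -1, 0], [20, 0, 0, 0, 0], [20, 0, 0, 0, 0]],
  ],
)

```text
time_s: 9.05
position: [0.518, -0.0216, 0.0957]
orientation: [0.851, 0.525, 0.0, 0.0]
ft_force: [-7.0, 0.7, 3.9]
grip_width: 0.0436
```

Emit:
drive_tool(
  moves=[
    [[46, 0, 0, 0, 0], [52, 0, 0, 0, 0], [60, 0, 0, 0, 0], [70, 0, 0, 0, 0], [85, 0, 0, 0, 0], [85, 0, 0, 0, 0], [85, 0, 0, 0, 0], [85, 0, 0, 0, 0], [85, 0, 0, 0, 0]],
  ],
)

```text
time_s: 9.8
position: [0.5176, -0.0214, 0.0942]
orientation: [0.851, 0.525, 0.0, 0.0]
ft_force: [0.1, 0.1, 0.7]
grip_width: 0.0848
```

Emit:
drive_tool(
  moves=[
    [[85, 0, 0, 10, 0], [85, 0, 0, 30, 0], [85, 0, 0, 35, 0], [85, 0, 0, 35, 0], [85, 0, 0, 20, 0], [85, 0, 0, 0, 0]],
  ],
)

```text
time_s: 10.3
position: [0.5207, -0.0219, 0.2321]
orientation: [0.851, 0.525, 0.004, 0.004]
ft_force: [0.0, -0.6, 1.4]
grip_width: 0.0853
```

Run:
```python
from fit import *
s=readout.get_state(); print(np.round(s["joint_positions"],3),s["position"])
C=[imaging.camera(n) for n in("top","side")]
UP=[box(.0,.049,.049)]+TOOL[1:]
for x0,l,z,parts,zm,r in (((.517,-.021),"tool",.008,TOOL[1:],.066,.04),((.663,.193),"noz",0,NOZ,.004,.045)):
    M=[zmask(c,*x0,r,zm) for c in C]
    for c,m,n in zip(C,M,("top","side")):
        if l=="tool":
            q=cloud(c,m); print(n,"top z",np.percentile(q[:,2],97))
            parts=[np.c_[p[:,:2],np.maximum(p[:,2],.058)] for p in TOOL[1:]]
        x,f=fit([c],[m],parts,z,x0,(0,)); print(l,n,np.round(x[:2],4),round(f,3),m.sum())
r=lambda a,b:cv2.resize(a[b[1]:b[3],b[0]:b[2],::-1],(390,390),interpolation=cv2.INTER_CUBIC)
cv2.imwrite("pics/st.png",np.hstack([r(C[0]["img"],(260,170,320,230)),r(C[1]["img"],(200,190,270,260))]))
```

```text
[-0.185 -0.208  1.858 -0.     1.48   0.28 ] [ 0.52070883 -0.02193431  0.23207795]
top top z 0.5525114025661367
tool top [ 0.5905 -0.1427] 0.867 2654
side top z 0.5475825517792436
tool side [ 0.5173 -0.0255] 0.833 2952
noz top [0.6628 0.1934] 0.157 326
noz side [0.6636 0.191 ] 0.128 241
```

View pics/st.png

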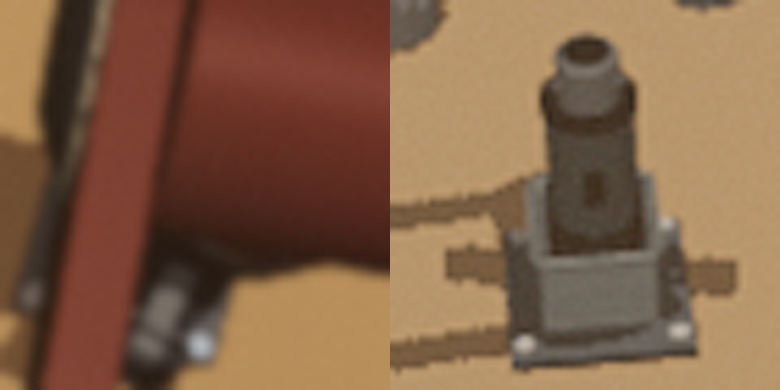

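The tool stands upright and seated in the cup. On to the nozzle.

Emit:
drive_tool(
  moves=[
    [[85, 12, 18, 0, 0], [85, 20, 30, 0, 0], [85, 20, 30, 0, 0], [85, 20, 30, 0, 0], [85, 20, 30, 0, 0], [85, 20, 30, 0, 0], [85, 20, 30, 0, 0], [85, 11, 17, 0, 0], [85, 0, 0, 0, 0], [85, 0, 0, 0, 0]],
  ],
)

```text
time_s: 11.23
position: [0.6596, 0.1942, 0.2216]
orientation: [0.851, 0.526, -0.002, -0.001]
ft_force: [-0.8, 0.3, -0.2]
grip_width: 0.0852
```

Emit:
drive_tool(
  moves=[
    [[85, 0, 0, -25, 0], [85, 0, 0, -30, 0], [85, 0, 0, -30, 0], [85, 0, 0, -30, 0], [85, 0, 0, -25, 0], [85, 0, 0, -15, 0], [85, 0, 0, 0, 0], [85, 0, 0, 0, 0]],
  ],
)

```text
time_s: 11.9
position: [0.6597, 0.1927, 0.0685]
orientation: [0.851, 0.525, -0.001, -0.0]
ft_force: [-0.3, -0.0, 0.5]
grip_width: 0.0848
```

Emit:
drive_tool(
  moves=[
    [[85, 3.3, 0, -15, 0], [85, 0, 0, -20, 0], [85, 0, 0, -15, 0], [85, 0, 0, -8, 0], [85, 0, 0, -4, 0], [85, 0, 0, 0, 0], [85, 0, 0, 0, 0]],
  ],
)

```text
time_s: 12.48
position: [0.6643, 0.1937, 0.0079]
orientation: [0.851, 0.525, 0.0, 0.0]
ft_force: [-0.3, -0.5, 0.3]
grip_width: 0.0848
```

Emit:
drive_tool(
  moves=[
    [[75, 0, 0, -1, 0], [65, 0, 0, -1, 0], [58, 0, 0, 0, 0], [52, 0, 0, 0, 0], [48, 0, 0, 0, 0], [40, 0, 0, 0, 0], [40, 0, 0, 0, 0], [40, 0, 0, 0, 0], [40, 0, 0, 0, 0], [40, 0, 0, 0, 0]],
  ],
  newtons=60,
)

```text
time_s: 13.32
position: [0.6646, 0.1937, 0.0063]
orientation: [0.851, 0.525, 0.001, 0.0]
ft_force: [-0.5, -0.4, 5.2]
grip_width: 0.0485
```

Emit:
drive_tool(
  moves=[
    [[40, 0, 0, 0, 0], [20, 0, 0, 8, 0], [20, 0, 0, 25, 0], [20, 0, 0, 30, 0], [20, 0, 0, 35, 0], [20, 0, 0, 35, 0], [20, 0, 0, 35, 0], [20, 0, 0, 35, 0], [20, 0, 0, 0, 0], [20, 0, 0, 0, 0]],
  ],
)

```text
time_s: 14.15
position: [0.6651, 0.194, 0.2118]
orientation: [0.851, 0.525, 0.003, 0.001]
ft_force: [-0.4, 0.8, -2.3]
grip_width: 0.0483
```

Run:
```python
from fit import *
s=readout.get_state(); print(s["position"],s["orientation"],s["ft_force"],s["grip_width"])
C=[imaging.camera(n) for n in("top","side")]
PT=[np.c_[p[:,:2],np.maximum(p[:,2],.066)] for p in TOOL[1:]]
for c,n in zip(C,("top","side")):
    m=zmask(c,.517,-.021,.04,.074); q=cloud(c,m); 
    x,f=fit([c],[m],PT,.008,(.517,-.021),(0,)); print(n,"tool",x[:2],f,m.sum(),np.percentile(q[:,2],[50,97,100]))
r=lambda a,b:cv2.resize(a[b[1]:b[3],b[0]:b[2],::-1],(390,390),interpolation=cv2.INTER_CUBIC)
cv2.imwrite("pics/nz.png",np.hstack([r(C[0]["img"],(250,170,330,250)),r(C[1]["img"],(210,80,310,180))]))
```

```text
[0.66506879 0.19395601 0.21183241] [0.85098744 0.52517894 0.0025654  0.00093928] [-0.35745778  0.76618986 -2.25893824] 0.048296742832020796
top tool [ 0.51675156 -0.0210797 ] 0.0519880174291939 288 [0.13529562 0.16108431 0.16245727]
side tool [ 0.51714234 -0.02549702] 0.054328072692491625 492 [0.12705738 0.15902166 0.16129286]
```

View pics/nz.png

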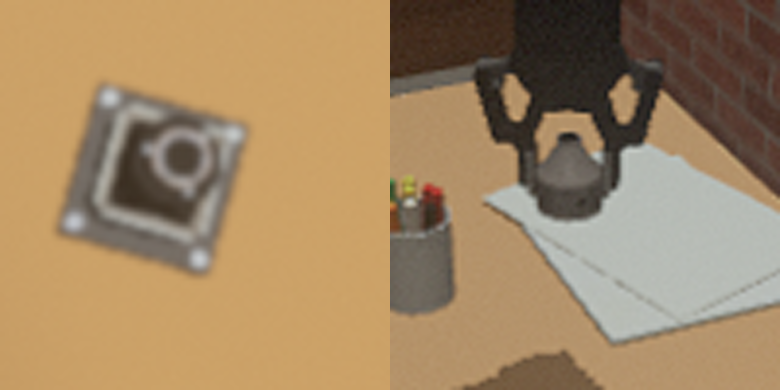

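Emit:
drive_tool(
  moves=[
    [[20, -12, -18, 0, 0], [20, -20, -30, 0, 0], [20, -20, -30, 0, 0], [20, -20, -30, 0, 0], [20, -20, -30, 0, 0], [20, -20, -30, 0, 0], [20, -20, -30, 0, 0], [20, -15, -16, 0, 0], [20, 0, 0, 0, 0], [20, 0, 0, 0, 0]],
  ],
)

```text
time_s: 15.08
position: [0.5151, -0.0208, 0.2057]
orientation: [0.852, 0.524, -0.001, -0.002]
ft_force: [0.3, 0.1, -0.3]
grip_width: 0.0486
```

Emit:
drive_tool(
  moves=[
    [[20, 0, 0, 0, 0], [20, 0, 0, 0, 0], [20, 0, 0, 0, 0]],
  ],
)

```text
time_s: 15.33
position: [0.5171, -0.0196, 0.2077]
orientation: [0.851, 0.526, -0.0, -0.0]
ft_force: [0.4, -0.4, -0.5]
grip_width: 0.0489
```

```bash
cat > nz.py <<'E'
from fit import *
s=readout.get_state(); p=s["position"]; print(p,s["orientation"],s["ft_force"])
C=[imaging.camera(n) for n in("top","side")]; c=C[1]
zr=p[2]-.0063
v,u=np.mgrid[:384,:512]; P=world(c,np.c_[u.ravel(),v.ravel()],c["depth"].ravel()).reshape(384,512,3)
near=(c["depth"]>0)&(np.hypot(P[...,0]-p[0],P[...,1]-p[1])<.05)
# lower part of collar visible below fingers: axis from collar surface circle fit, radius known
m=near&(P[...,2]>zr+.001)&(P[...,2]<zr+.029)&(np.hypot(P[...,0]-p[0],P[...,1]-p[1])<.035)
# restrict to the face seen by the camera between the fingers
cam=-cv2.Rodrigues(c["rvec"])[0].T@np.array(c["tvec"]).ravel(); d=cam[:2]-p[:2]; d/=np.linalg.norm(d); n=np.array([-d[1],d[0]])
def cen(q,R,x0):
    q=q[np.abs((q[:,:2]-x0)@n)<.7*R]
    b=minimize(lambda x:np.abs(np.hypot(*(q[:,:2]-x).T)-R).mean(),x0,method="Nelder-Mead",options=dict(initial_simplex=[x0,x0+[.003,0],x0+[0,.003]])); return np.round(b.x,4),round(b.fun,4),len(q)
print("noz surface",cen(P[m],.025,p[:2]))
mt=near&(P[...,2]>.07)&(P[...,2]<.12); print("grip surface",cen(P[mt],.021,np.array([.517,-.022])))
mt=near&(P[...,2]>.136)&(P[...,2]<.156); print("barrel surface",cen(P[mt],.015,np.array([.517,-.022])))
save(c,"nz2.png",(190,150,290,250),5)
E
python3 nz.py
```

```text
[ 0.51705426 -0.01958093  0.20765292] [ 8.50674801e-01  5.25691921e-01 -3.92921529e-04 -4.82426568e-04] [ 0.35478888 -0.40953554 -0.51895072]
noz surface (array([ 0.5159, -0.0245]), np.float64(0.0009), 138)
grip surface (array([ 0.518, -0.025]), np.float64(0.0011), 166)
barrel surface (array([ 0.5176, -0.0242]), np.float64(0.0009), 54)
```

View pics/nz2.png

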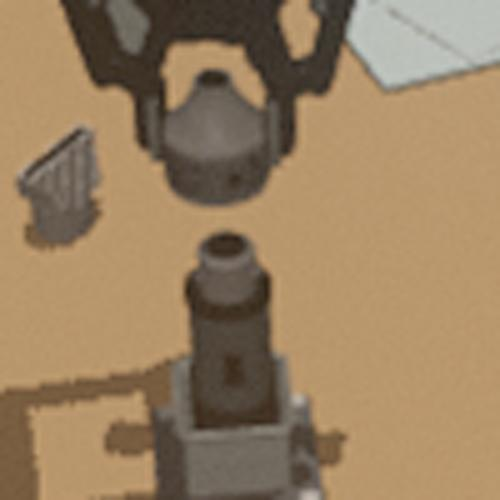

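Emit:
drive_tool(
  moves=[
    [[20, 1.5, -0.2, -10, 0], [20, 0, 0, -15, 0], [20, 0, 0, -10, 0], [20, 0, 0, -5, 0], [20, 0, 0, 0, 0], [20, 0, 0, -3, 0], [20, 0, 0, -3, 0], [20, 0, 0, 0, 0], [20, 0, 0, 0, 0]],
  ],
)

```text
time_s: 16.18
position: [0.5185, -0.0206, 0.1626]
orientation: [0.851, 0.525, 0.0, 0.0]
ft_force: [0.3, -0.1, -1.4]
grip_width: 0.0487
```

Emit:
drive_tool(
  moves=[
    [[20, 0, 0, -2, 0], [20, 0, 0, -1, 0], [20, 0, 0, -1, 0], [20, 0, 0, 0, 0]],
  ],
)

```text
time_s: 16.52
position: [0.5182, -0.0206, 0.1581]
orientation: [0.851, 0.525, -0.0, -0.0]
ft_force: [0.3, -0.4, -1.3]
grip_width: 0.0488
```

Emit:
drive_tool(
  moves=[
    [[20, 0, 0, -1.5, 0], [20, 0, 0, -1, 0], [20, 0, 0, -1, 0], [20, 0, 0, -1, 0], [20, 0, 0, 0, 0], [20, 0, 0, 0, 0]],
  ],
)

```text
time_s: 17.02
position: [0.5185, -0.0206, 0.1542]
orientation: [0.851, 0.525, 0.0, 0.0]
ft_force: [-0.9, 0.3, 2.2]
grip_width: 0.0486
```

Emit:
drive_tool(
  moves=[
    [[20, 0, 0, -1.2, 0], [20, 0, 0, 0, 0], [20, 0, 0, 0, 3], [20, 0, 0, 0, 3], [20, 0, 0, 0, 3], [20, 0, 0, 0, 3], [20, 0, 0, 0, 3], [20, 0, 0, 0, 0]],
  ],
)

```text
time_s: 17.68
position: [0.519, -0.0205, 0.1533]
orientation: [0.775, 0.632, 0.001, 0.0]
ft_force: [1.3, 1.3, 2.4]
grip_width: 0.0489
```

Emit:
drive_tool(
  moves=[
    [[20, 0, 0, -1.2, 0], [20, 0, 0, 0, 0], [20, 0, 0, 0, 0]],
  ],
  newtons=90,
)

```text
time_s: 17.93
position: [0.5179, -0.0205, 0.1506]
orientation: [0.775, 0.631, -0.0, -0.0]
ft_force: [-0.2, 0.7, -1.1]
grip_width: 0.0483
```

Emit:
drive_tool(
  moves=[
    [[20, 0, 0, -2, 0], [20, 0, 0, -2, 0], [20, 0, 0, -2, 0], [20, 0, 0, -2, 0], [20, 0, 0, 0, 0], [20, 0, 0, 0, 0]],
  ],
)

```text
time_s: 18.43
position: [0.5181, -0.0206, 0.143]
orientation: [0.775, 0.632, -0.0, -0.0]
ft_force: [-0.6, -0.0, -1.7]
grip_width: 0.0482
```

Emit:
drive_tool(
  moves=[
    [[20, 0, 0, -2, 0], [20, 0, 0, -1.5, 0], [20, 0, 0, -1, 0], [20, 0, 0, -1, 0], [20, 0, 0, -1, 0], [20, 0, 0, 0, 0], [20, 0, 0, 0, 0]],
  ],
)

```text
time_s: 19.02
position: [0.5187, -0.0207, 0.1385]
orientation: [0.775, 0.632, 0.0, 0.0]
ft_force: [-4.7, 0.7, 5.9]
grip_width: 0.0482
```

Emit:
drive_tool(
  moves=[
    [[20, -0.5, 0, -1, 0], [20, 0, 0, -1, 0], [20, 0, 0, -1, 0], [20, 0, 0, 0, 0], [20, 0, 0, 0, 0], [20, 0, 0, 0, 0]],
  ],
)

```text
time_s: 19.52
position: [0.5189, -0.0208, 0.1385]
orientation: [0.775, 0.632, 0.0, 0.001]
ft_force: [-7.9, 0.7, 19.1]
grip_width: 0.0478
```

```bash
python3 nz.py >/dev/null; mv pics/nz2.png pics/end.png
python3 - <<'E'
from fit import *
s=readout.get_state(); print(s["position"],s["ft_force"],s["wrist_torque"],s["grip_width"])
c=imaging.camera("side"); q=cloud(c,zmask(c,.517,-.023,.012,.15)); q=q[q[:,2]<.21]; print("nozzle tip z",np.percentile(q[:,2],[50,90,99]),"expect",.132+.056)
E
```

```text
[ 0.51888614 -0.02077513  0.13849336] [-7.55359668  1.11985089 18.53114358] [0.2676375  1.90235277 0.01727323] 0.04813325963964564
nozzle tip z [0.18771003 0.18936891 0.18993356] expect 0.188
```

View pics/end.png

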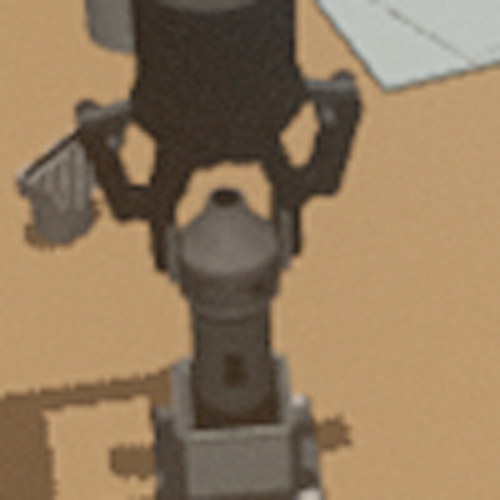

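The collar sits on the flange, the tip height matches, and the height no longer changes as the push grows. Handing in.

```bash
python3 -c "
from h import *
print(robot.hand_in())"
```

```text
the job is handed in; nothing more can be done
None
```

I stood the smaller (150 mm) hot-air tool in the square cup until it touched the floor, then let go. I put the cone nozzle over the barrel and turned it about 15° until it dropped over the pins. It is pushed home and still held, with about 90 N of grip and 18.5 N of downward push. The job was handed in at about 20 s of the 64 s allowed.

**Last checks:**
- **Nozzle height:** the fingers stopped at 0.1385 m (0.1383 m expected when home). That did not change when the push rose from 6 to 19 N.
- **Camera check:** the nozzle tip measured about 0.188–0.190 m (0.188 m expected), and the collar covers the flange in the picture.
- **Bystanders:** I never reached for the fishtail, iron, tin or wax. I did not measure their positions again at the end.

**What disagreed:**
- **Camera offset:** the two cameras differed by up to 4 mm in y, so I lined up the nozzle using one camera only.
- **Side force:** about 7.5 N along x remains under the push.
- **Grip width:** the opening read about 48 mm on the 50 mm collar.

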